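# Pack a vase and close the sliding-lid box

## Robot

A 6-joint arm with a two-finger parallel gripper is mounted at the origin on the work surface. World frame = base frame: x ahead of the robot, y to its left, z up, the work surface at z = 0. Lengths are in m, angles in rad, forces in N, time in s.
With the tool pointing down it reaches from about 0.35 to 0.975 m from the base axis. Payload 4.9 kg.
Tool frame: the origin (TCP) lies on the centre line of the jaws, within the pads' length; the fingertips stand ctrl.tcp_to_tips ahead of it and the grasp point (between the pads) lies 3 mm ahead of it (ctrl.tcp_to_tips is the distance from the TCP to the fingertips, in m); z points along the fingers, y is the direction in which the jaws open and shut (so a half turn about z gives the same grasp; the last joint's range is limited). The gripper opens to 85 mm and grips with 20 to 120 N. Pads are 22 mm wide; open, the fingers measure 114 mm over their backs; the gripper's body (76 mm by 85 mm) begins 54 mm behind the grasp point. The pads swing forward as they close: fully open they stand 13 mm farther back than shut.
Start: joints at [-1.354, 0.053, 1.613, -0, 1.476, -0.119], TCP at [0.206, -0.59, 0.253] pointing down, gripper open.
Joint ranges: [-3.01, 3.01], [-1.01, 2.22], [0.06, 2.58], [-1.02, 4.17], [0.09, 2.62], [-3.14, 3.14]. Speed limits (rad/s): [2.57, 2.57, 3.14, 3.14, 3.14, 3.14].

## Interface

Orientations are given as a rotation vector (axis times angle).
In Python, from station import ctrl, vision gives the robot as it stands.
- The arm moves only by the tool jog_arm, never from a script. Its argument "deltas" is a list of rows, each a list of 7 numbers: the turn, a rotation vector about the tool's x, y, z in rad, then the shift along the tool's x, y, z in cm, then the opening, from 0 (shut) to 1 (fully open). A call has 1 to 12 rows; each row shifts and turns the commanded pose from where the row before left it, along the tool's axes as they then stand; what a row does not reach is not made up. A row lasts 1/12 s, in which the tool goes at most 41.7 mm and 7.16 degrees, less where a joint would pass 70% of its speed; a pose out of reach is approached as far as the arm can. A call with a gripper value outside its range is refused whole. The fingers move at their own pace and stop on an object; "grip_force" is the grip in N (left out, the last holds). Time passes only in rows, so rows that do not move let the fingers close. It gives the time, the measured TCP pose, the force and the opening at its end, in the units of the state.
- ctrl.get_obs(): the state, without advancing time (a new reading comes with each control period).
- vision.get_image(name): name is "side" or "top"; returns (picture, depth): 400x640x3 uint8, red, green, blue; 400x640 float32, m along the optical axis (not along the pixel's ray), 0 where there is no reading.
- vision.calibration(name): a dict with "fx", "fy", "cx", "cy" (pixels), "dist" ([k1, k2, p1, p2, k3] as OpenCV has them; the pictures are not rectified), "rvec" (rotation vector, rad) and "tvec" (3), from world to camera coordinates, as OpenCV has them. Camera axes: x right, y down, z forward; pixel columns grow to the right and rows downward; lengths in m; the calibration is good to about 2 mm. A picture is of the moment at which its call begins. calibration takes no time and is no camera call.
- ctrl.finish_job(): hands the job in, once; it reports no verdict.
The state is a dict: "t": time; "q": joint angles; "dq": joint speeds; "effort": joint torques, N m; "tool_pos": TCP position; "tool_rot": TCP orientation; "contact_force": force on the tool from outside, world axes, zero at the start; "wrist_torque": the same for the moment, N m; "opening": finger opening in m.
Only numpy, scipy, OpenCV 4.12 (cv2) and the standard library are available. Lean on these libraries where they do the work, as an engineer would, in place of code of your own. Each camera call takes 0.05 s, during which the arm holds its last target. There are 200 camera calls.

## Task

Pack the white vase for delivery: stand it upright inside the open wooden box, setting it down gently on its floor before letting go (do not drop it). Then slide the loose plywood lid under the box's two wooden lips until it is fully home against the far wall, and fold the red locking bar all the way down across the open end so that the lid cannot slide out. Leave the terracotta figure, the blue bowl and the brush where they are.

Things in the scene. Friction and masses are not known exactly. Their poses are not given: they have to be found in the camera images.
- box: Fixed open wooden box, 200 long (x) x 166 wide (y) x 126 high. Origin: centre of its underside. The lid enters at its -x end, sliding to +x. Inside: floor at z = 8, clear 176 (x) x 130 (y), 100 deep. Tops of the side walls and of the low -x wall: z = 108; the lid slides on them. Inner face of the +x wall (12 thick, 126 high), at x = 88, stops the lid.
- lip_entry (a point): Point on the box at x = 0, y = 0, z = 108: where the lips begin, at the height of the lid's underside. From here to +x, two lips cover the lid's long edges (undersides 12 above this point, tops 18, reaching in to y = +-65) and guides leave 150 for its width. On the -x side no lips: the lid can be lowered onto the ledges there; thin cheeks leave 160, narrowing over the last 20.
- lid: Loose plywood lid, 180 long (x) x 146 wide (y) x 8 thick, the same either way round, 0.25 kg. Origin: centre of its underside. On its top centre stands a dark wooden grip, 16 thick (x) x 70 long (y), from z = 8 to 38. Fully home, the lid's origin is at x = -2, y = 0, z = 108 in the box's frame.
- vase: White ceramic vase, 92 high, belly 60 in diameter at z = 20 to 38, straight round neck 32 in diameter from z = 54 to 92, foot 44 in diameter. Origin: centre of its underside. About 0.2 kg.
- bar (a joint): Angle of the red locking bar (rad): 0 = folded down flat, lying along the box's -y across the open end, just in front of the closed lid; 1.57 = straight up. Starts upright or leaning outwards a little and stays where it is left (stiff hinge, about 1.3 N at the knob). Limits 0 and 2.1. It cannot go down while the lid sticks out under it.
- bar_hinge (a point): The bar's hinge, fixed on the box at its front +y corner, at x = -104, y = 85, z = 114 in the box's frame; the hinge axis runs along the box's x.
- bar_knob (a point): Centre of the black ball, 22 in diameter, at the free end of the red bar, 118 from the hinge. The bar is 12 x 12 in section.
- figure: Bystander: terracotta figure, 129 high, 68 in diameter. Origin: centre of its underside.
- bowl: Bystander: blue bowl, 100 in diameter, 55 high. Origin: centre of its underside.
- brush: Bystander: a brush 170 long lying beyond the box. Origin on its underside.
Things that resemble listed ones, but are neither listed nor needed, are in the scene too. Several things look just like the vase: the one meant starts farthest from the robot's base.

How it is judged:
By the outcome, as a careful person would: the job done as asked, in the order asked, and still so for the second after the job is handed in, with the robot touching nothing.
It also fails if it takes over 72 s, if anything falls off the work surface, if the arm or the gripper's body presses on something with over 40 N, if the wrist force passes 120 N, or if a joint passes its speed limit or range.

## Working session

There is one attempt and no reset: what is moved stays moved. The work goes in short steps, Python scripts to look and compute and a tool call to move; the robot and the scene stay as the last step left them, time stands still between calls to the robot, and variables do not carry over. Pictures are saved under pics/ and viewed, about 8 in all and at most 12, crops included, and the job is handed in when it is done.

Besides the shell and the picture viewer there is one more tool, called after ">>>" as name(argument=value, ...) on one line, values as JSON. jog_arm: Moves the arm, as the interface text tells. Its arguments: {"type":"object","properties":{"deltas":{"type":"array"},"grip_force":{"type":"number"}},"required":["deltas"]}

```bash
mkdir -p pics; ls; python3 - <<'E'
from station import ctrl, vision
import cv2, numpy as np
print(ctrl.get_obs(), ctrl.tcp_to_tips)
for n in ("side","top"):
    im,d=vision.get_image(n); cv2.imwrite(f"pics/{n}0.png",im[:,:,::-1]); np.savez(f"{n}0.npz",im=im,d=d)
    print(vision.calibration(n))
a=cv2.imread("pics/top0.png");b=cv2.imread("pics/side0.png")
E
```

```text
pics
{'t': 0.0, 'q': array([-1.35400622e+00,  5.33276837e-02,  1.61429487e+00, -2.28658072e-05,
        1.47596836e+00, -1.18966730e-01]), 'dq': array([-2.00541219e-03,  1.41215035e-04,  5.31652497e-04, -1.36850522e-03,
        3.25657059e-05, -1.91324718e-03]), 'effort': array([ 2.13524768e-04, -3.93682516e+01, -3.70176458e+01,  5.15123781e-05,
        7.19954580e-03,  1.02921396e-05]), 'tool_pos': array([ 0.20581805, -0.58953366,  0.25208053]), 'tool_rot': array([-3.09545923e+00, -5.24601839e-01,  1.89055669e-04]), 'contact_force': array([-0.01408976, -0.66424057, -0.70449094]), 'wrist_torque': array([0.00205823, 0.03669225, 0.03913145]), 'opening': 0.08540574259740934} 0.022
{'fx': 507.4487763475472, 'fy': 507.4487763475472, 'cx': 323.4645368376109, 'cy': 193.35919819392282, 'dist': array([-0.15483969,  0.        ,  0.        ,  0.        ,  0.        ]), 'rvec': array([ 0.9217516 , -2.61792952,  0.91149363]), 'tvec': array([0.46947251, 0.34501391, 0.97380201])}
{'fx': 369.3416971264594, 'fy': 369.3416971264594, 'cx': 314.01820681311835, 'cy': 196.20939200775322, 'dist': array([-0.0313531,  0.       ,  0.       ,  0.       ,  0.       ]), 'rvec': array([ 2.18608696, -2.15091528,  0.13718685]), 'tvec': array([-0.01421987,  0.59782934,  1.03843117])}
```

View pics/top0.png

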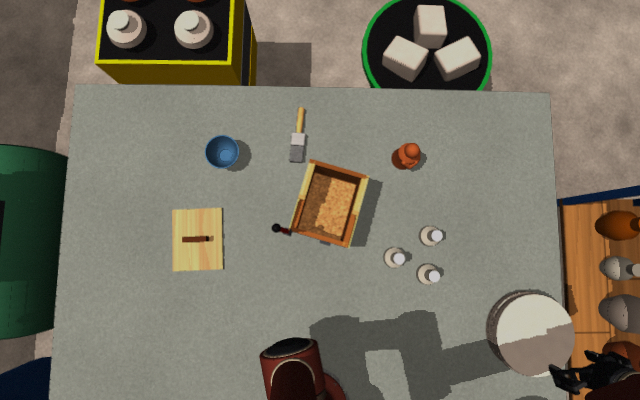

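View pics/side0.png

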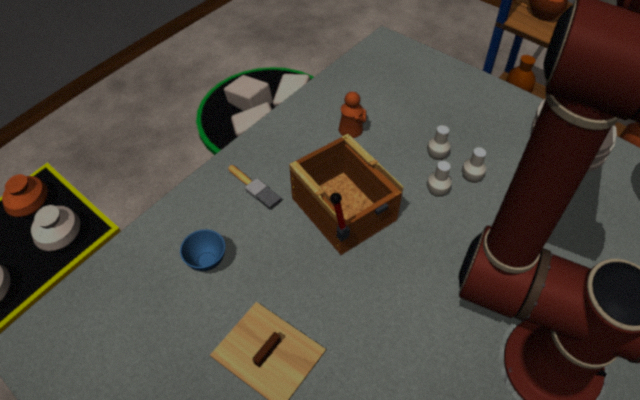

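```bash
cat > h.py <<'E'
import numpy as np, cv2
from station import ctrl, vision
def cloud(n, im_d=None):
    c=vision.calibration(n); im,d=im_d if im_d else vision.get_image(n)
    K=np.array([[c['fx'],0,c['cx']],[0,c['fy'],c['cy']],[0,0,1.]])
    v,u=np.mgrid[0:400,0:640]
    p=cv2.undistortPoints(np.stack([u,v],-1).reshape(-1,1,2).astype(np.float64),K,c['dist']).reshape(400,640,2)
    P=np.dstack([p*d[...,None],d]).astype(float); R=cv2.Rodrigues(c['rvec'])[0]
    W=(P-np.ravel(c['tvec']))@R; W[d==0]=np.nan
    return im,W
def proj(n,X):
    c=vision.calibration(n); K=np.array([[c['fx'],0,c['cx']],[0,c['fy'],c['cy']],[0,0,1.]])
    return cv2.projectPoints(np.float64(X).reshape(-1,3),c['rvec'],c['tvec'],K,c['dist'])[0].reshape(-1,2)
def load(n): z=np.load(f"{n}0.npz"); return cloud(n,(z['im'],z['d']))
E
python3 - <<'E'
from h import *
np.set_printoptions(precision=4,suppress=True)
for n in("top","side"):
    im,W=load(n); X,Y,Z=W[...,0],W[...,1],W[...,2]; print(n)
    print(' table z',np.nanmedian(Z[(X>.4)&(X<.5)&(Y>.1)&(Y<.2)]))
    hi=((Z>.075)&(Z<.11)&(X>.3)&(X<.75)&(Y<-.05)&(Y>-.4)).astype(np.uint8)
    k,l,s,c=cv2.connectedComponentsWithStats(hi)
    for i in range(1,k):
        if s[i,4]>15: print(' comp',c[i],s[i,4],np.median(W[l==i],0),(W[l==i].min(0)+W[l==i].max(0))/2, W[l==i].max(0))
    def rect(m,lab):
        mm=cv2.morphologyEx(m.astype(np.uint8),cv2.MORPH_OPEN,np.ones((2,2))); k,l,s,c=cv2.connectedComponentsWithStats(mm)
        i=1+np.argmax(s[1:,4]); P=W[l==i][:,:2]; print(' ',lab,cv2.minAreaRect(np.float32(P*1000)),s[i,4],c[i],np.median(Z[l==i]))
    reg=(X>.3)&(X<.7)&(Y>.15)&(Y<.5)
    rect(reg&(Z>.004)&(Z<.06),'lid'); rect(reg&(Z>.025)&(Z<.06),'grip')
    # box walls
    regb=(X>.4)&(X<.8)&(Y>-.2)&(Y<.2)
    rect(regb&(Z>.095)&(Z<.135),'box top'); rect(regb&(Z>.118)&(Z<.135),'lips')
    print('figure',np.nanmedian(W[(Z>.06)&(Z<.15)&(X>.6)&(X<.9)&(Y<-.12)&(Y>-.4)],0))
E
python3 - <<'E'
import cv2
a=cv2.imread("pics/top0.png")[140:300,160:460]; b=cv2.imread("pics/side0.png")[110:260,270:500]
cv2.imwrite("pics/c1.png",cv2.vconcat([cv2.resize(a,(640,341),interpolation=2)[:, :], cv2.resize(b[:, :],(640,417))[:250]]))
E
```

```text
top
 table z 0.0005217556633672741
 comp [405.1437 155.3293] 167 [ 0.7084 -0.2553  0.0812] [ 0.7196 -0.2693  0.0923] [ 0.7475 -0.2403  0.1095]
 comp [346.9419 177.0233] 86 [ 0.6483 -0.0945  0.0935] [ 0.6363 -0.0892  0.0925] [ 0.661  -0.0503  0.1098]
 comp [346.4177 229.3376] 237 [ 0.4947 -0.0961  0.1073] [ 0.5292 -0.0858  0.0927] [ 0.6037 -0.0507  0.11  ]
 comp [435.4351 235.7099] 131 [ 0.4876 -0.3382  0.0916] [ 0.4889 -0.3408  0.087 ] [ 0.5041 -0.325   0.0987]
 comp [397.8607 258.6066] 122 [ 0.4242 -0.2337  0.092 ] [ 0.4254 -0.2352  0.087 ] [ 0.4402 -0.2197  0.0961]
 comp [432.9695 275.3893] 131 [ 0.3821 -0.329   0.0919] [ 0.381  -0.3305  0.0858] [ 0.3958 -0.3151  0.0965]
  lid ((466.3929443359375, 335.2032775878906), (178.49087524414062, 145.02142333984375), 4.0888166427612305) 3039 [197.9227 240.1833] nan
  grip ((466.4630432128906, 339.5148620605469), (9.927238464355469, 78.12300872802734), 7.623033046722412) 145 [195.4138 240.2414] nan
  box top ((572.65283203125, -50.493743896484375), (173.5863037109375, 246.6988983154297), 72.0478744506836) 1651 [329.5033 203.4561] nan
  lips 
[... 619 characters left out ...]
  0.0983]
 comp [443.0756 167.6221] 172 [ 0.4266 -0.2286  0.0911] [ 0.4278 -0.2354  0.0859] [ 0.4432 -0.2167  0.0962]
  lid ((470.48455810546875, 339.15887451171875), (182.550048828125, 145.08668518066406), 5.035845756530762) 6156 [268.6836 354.2331] nan
  grip ((470.97210693359375, 334.47149658203125), (14.415596008300781, 78.63113403320312), 1.3299658298492432) 354 [267.291  348.8672] nan
  box top ((557.1071166992188, -67.09507751464844), (269.1924133300781, 212.16854858398438), 74.12844848632812) 3120 [346.1449 180.6856] nan
  lips ((563.361328125, -71.37190246582031), (264.9988708496094, 197.3519287109375), 74.37220764160156) 1216 [333.8133 166.0263] nan
figure [ 0.7009 -0.2498  0.0953]
```

View pics/c1.png

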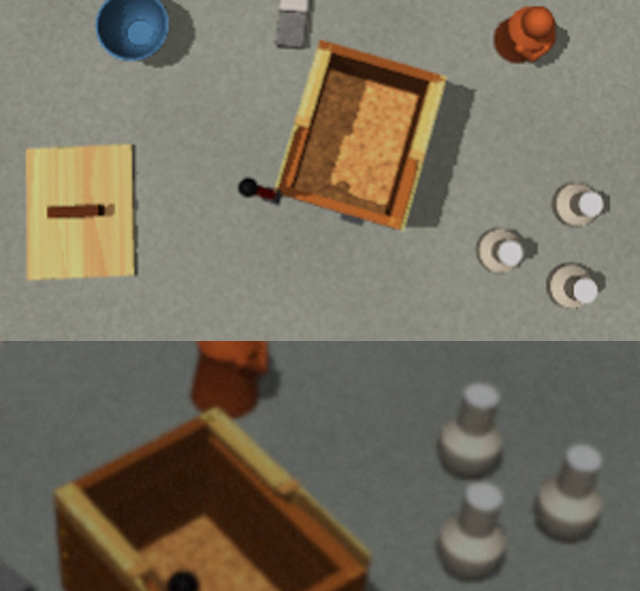

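```bash
cat >> h.py <<'E'
from scipy.spatial.transform import Rotation as Ro
def plan(p,axis_deg):
    """p: TCP target world m; axis_deg: world angle of tool y (mod 180). Prints turn about tool (rad) then shift in tool axes cm AFTER that turn"""
    o=ctrl.get_obs(); R=Ro.from_rotvec(o['tool_rot']); best=None
    for a in (axis_deg,axis_deg+180):
        a=np.radians(a); y=np.array([np.cos(a),np.sin(a),0]); z=np.array([0,0,-1.]); x=np.cross(y,z)
        T=Ro.from_matrix(np.column_stack([x,y,z])); r=(R.inv()*T).as_rotvec()
        if best is None or np.linalg.norm(r)<np.linalg.norm(best[0]): best=(r,T)
    d=np.asarray(p)-o['tool_pos']
    print('turn',best[0].round(4),'shift after turn cm',(best[1].inv().apply(d)*100).round(2),'| shift w/o turn',(R.inv().apply(d)*100).round(2),'q',o['q'].round(2))
E
python3 - <<'E'
from h import *
from scipy.optimize import minimize
from scipy.spatial import cKDTree
np.set_printoptions(precision=4,suppress=True)
g=np.mgrid[-100:101:2,-83:84:2].reshape(2,-1).T/1000
frame=g[(abs(g[:,0])>=.088)|(abs(g[:,1])>=.065)]
gl=np.mgrid[-90:91:3,-73:74:3].reshape(2,-1).T/1000
gn=np.mgrid[-8:9:2,-35:36:2].reshape(2,-1).T/1000
def fit(P,M,x0):
    t=cKDTree(P); 
    def c(v):
        a=v[2]; R=np.array([[np.cos(a),-np.sin(a)],[np.sin(a),np.cos(a)]])
        d1=t.query(M@R.T+v[:2])[0]; d2=cKDTree(M).query((P-v[:2])@R)[0]
        return np.minimum(d1,.01).mean()+np.minimum(d2,.01).mean()
    best=min((minimize(c,np.array(x0)+[0,0,da],method='Nelder-Mead',options=dict(initial_simplex=np.array(x0)+[0,0,da]+np.array([[0,0,0],[.01,0,0],[0,.01,0],[0,0,.1]]))) for da in(-.05,0,.05)),key=lambda r:r.fun)
    return best.x[:2],np.degrees(best.x[2]),best.fun
for n in("top","side"):
    im,W=load(n); X,Y,Z=W[...,0],W[...,1],W[...,2]; r,gg,b=[im[...,i].astype(int) for i in range(3)]
    print(n)
    m=(X>.4)&(X<.75)&(Y>-.2)&(Y<.1)&(Z>.1)&(Z<.135)&(r>60)&(gg>.3*r)
    print(' box',fit(W[m][:,:2],frame,[.56,-.05,-.28]),m.sum())
    m=(X>.3)&(X<.6)&(Y>.2)&(Y<.45)&(Z>.005)&(Z<.05)
    print(' lid',fit(W[m][:,:2],gl,[.468,.337,.06]))
    m=(X>.3)&(X<.6)&(Y>.2)&(Y<.45)&(Z>.03)&(Z<.05)
    print(' grip',fit(W[m][:,:2],gn,[.468,.337,.06]))
    m=(X>.45)&(X<.55)&(Y<-.28)&(Y>-.4)&(Z>.088)
    print(' vaseA',W[m].mean(0), m.sum())
    # knob: dark & high
    m=(X>.35)&(X<.6)&(Y>-.1)&(Y<.2)&(Z>.19)&(Z<.26)
    print(' knob',np.median(W[m],0),W[m].min(0),W[m].max(0),m.sum())
plan([.489,-.339,.2],-16.5)
E
```

```text
top
 box (array([ 0.571 , -0.0431]), np.float64(-15.736397395709776), np.float64(0.002103798939129119)) 1535
 lid (array([0.4694, 0.3384]), np.float64(2.4529808789123972), np.float64(0.0025720668004496367))
 grip (array([0.4681, 0.3358]), np.float64(4.141971503591084), np.float64(0.0019753012298163036))
 vaseA [ 0.4882 -0.3402  0.0921] 105
 knob [0.4987 0.0826 0.2371] [0.4896 0.0718 0.1917] [0.5083 0.0948 0.2444] 81
side
 box (array([ 0.575, -0.041]), np.float64(-15.746933914902314), np.float64(0.0022164604441759547)) 2156
 lid (array([0.4742, 0.3381]), np.float64(3.4036865604977495), np.float64(0.002176186674360271))
 grip (array([0.4728, 0.3383]), np.float64(2.6557736374134087), np.float64(0.0015731149691984962))
 vaseA [ 0.4909 -0.3378  0.0916] 84
 knob [0.4983 0.0897 0.2328] [0.4915 0.078  0.1903] [0.5128 0.0994 0.2426] 165
turn [-0.0016 -0.0011 -0.947 ] shift after turn cm [32.07 20.03  5.22] | shift w/o turn [ 34.99 -14.32   5.25] q [-1.35  0.05  1.61 -0.    1.48 -0.12]
```

Three vase look-alikes in the top picture: A (435,236), B (398,259), C (433,275), at 0.595, 0.486 and 0.503 m from the base. A is the farthest, so it is the one meant. The enlarged crop (top view: A is the upper right one) confirms this.

>>> jog_arm(deltas=[[0,0,0,3.18,-1.3,0.3,1],[0,0,0,3.18,-1.3,0.3,1],[0,0,0,3.18,-1.3,0.3,1],[0,0,0,3.18,-1.3,0.3,1],[0,0,0,3.18,-1.3,0.3,1],[0,0,0,3.18,-1.3,0.3,1],[0,0,0,3.18,-1.3,0.3,1],[0,0,0,3.18,-1.3,0.3,1],[0,0,0,3.18,-1.3,0.3,1],[0,0,0,3.18,-1.3,0.3,1],[0,0,0,3.18,-1.3,0.3,1]])

```text
t: 1.02
tool_pos: [0.4899, -0.3382, 0.2196]
tool_rot: [-3.097, -0.525, 0.001]
contact_force: [-0.2, -0.6, 0.5]
opening: 0.0849
```

>>> jog_arm(deltas=[[0,0,-0.118,0,0,0.2,1],[0,0,-0.118,0,0,0.2,1],[0,0,-0.118,0,0,0.2,1],[0,0,-0.118,0,0,0.2,1],[0,0,-0.118,0,0,0.2,1],[0,0,-0.118,0,0,0.2,1],[0,0,-0.118,0,0,0.2,1],[0,0,-0.118,0,0,0.2,1],[0,0,0,0,0,0,1],[0,0,0,0,0,0,1]])

```text
t: 1.85
tool_pos: [0.4888, -0.3395, 0.2036]
tool_rot: [-2.522, -1.871, 0.0]
contact_force: [-0.2, -0.2, 0.6]
opening: 0.0855
```

```bash
python3 -c "
from h import *
print(ctrl.get_obs()); plan([.4895,-.339,.08],-15.74)"
```

```text
{'t': 1.85, 'q': array([-7.32093930e-01,  1.84483454e-02,  1.73206896e+00, -1.82801607e-05,
        1.39228994e+00, -4.38148523e-01]), 'dq': array([-0.00100008, -0.00340928, -0.00676998,  0.00061854,  0.00092145,
        0.00487292]), 'effort': array([ 4.33703244e-03, -3.67930484e+01, -3.59767985e+01, -2.86248678e-04,
        3.74360505e-03, -1.11237969e-01]), 'tool_pos': array([ 0.48881138, -0.33953767,  0.20364631]), 'tool_rot': array([-2.52185302e+00, -1.87147175e+00,  4.07089578e-04]), 'contact_force': array([-0.20647881, -0.23792537,  0.62579306]), 'wrist_torque': array([-0.04029219,  0.02398307,  0.00183669]), 'opening': 0.08552134323856775}
turn [-0.0011 -0.0005 -0.0192] shift after turn cm [ 0.07  0.05 12.36] | shift w/o turn [ 0.07  0.06 12.36] q [-0.73  0.02  1.73 -0.    1.39 -0.44]
```

>>> jog_arm(deltas=[[0,0,-0.019,0.07,0.06,1.5,1],[0,0,0,0,0,2,1],[0,0,0,0,0,2,1],[0,0,0,0,0,2,1],[0,0,0,0,0,2,1],[0,0,0,0,0,1.5,1],[0,0,0,0,0,1,1],[0,0,0,0,0,0,1],[0,0,0,0,0,0,1]])

```text
t: 2.6
tool_pos: [0.4898, -0.3392, 0.0842]
tool_rot: [-2.503, -1.898, 0.0]
contact_force: [0.6, -0.5, -0.3]
opening: 0.0857
```

>>> jog_arm(deltas=[[0,0,0,0,0,0,0.6],[0,0,0,0,0,0,0.4],[0,0,0,0,0,0,0.3],[0,0,0,0,0,0,0.2],[0,0,0,0,0,0,0.2],[0,0,0,0,0,0,0.2],[0,0,0,0,0,0,0.2],[0,0,0,0,0,0,0.2]], grip_force=40)

```text
t: 3.27
tool_pos: [0.4905, -0.3397, 0.0853]
tool_rot: [2.501, 1.899, 0.001]
contact_force: [0.1, -0.6, 4.9]
opening: 0.031
```

```bash
python3 -c "
from h import *
print(ctrl.get_obs()['tool_pos'],ctrl.get_obs()['opening']); plan([.573,-.042,.26],-15.74)"
```

```text
[ 0.49046329 -0.33974782  0.0853172 ] 0.030955025463285313
turn [0.0016 0.0007 0.0027] shift after turn cm [ 30.9   -0.13 -17.47] | shift w/o turn [ 3.088e+01 -2.000e-02 -1.749e+01] q [-0.73  0.15  1.81  0.    1.19 -0.46]
```

>>> jog_arm(deltas=[[0,0,0,0,0,-1,0.2],[0,0,0,0,0,-2,0.2],[0,0,0,0,0,-3,0.2],[0,0,0,0,0,-3,0.2],[0,0,0,0,0,-3,0.2],[0,0,0,1,0,-3,0.2],[0,0,0,2,0,-2,0.2],[0,0,0,3,0,-0.5,0.2],[0,0,0,3,0,0,0.2],[0,0,0,3,0,0,0.2],[0,0,0,3,0,0,0.2],[0,0,0,3,0,0,0.2]])

```text
t: 4.27
tool_pos: [0.5375, -0.1642, 0.2582]
tool_rot: [-2.501, -1.898, 0.002]
contact_force: [0.2, 0.0, -1.9]
opening: 0.0307
```

>>> jog_arm(deltas=[[0,0,0,3,0,0,0.2],[0,0,0,3,0,0,0.2],[0,0,0,3,0,0,0.2],[0,0,0,2.5,0,0,0.2],[0,0,0,1,0,0,0.2],[0,0,0,0.4,0,0,0.2],[0,0,0,0,0,0,0.2],[0,0,0,0,0,0,0.2],[0,0,0,0,0,0,0.2]])

```text
t: 5.02
tool_pos: [0.5725, -0.0428, 0.259]
tool_rot: [-2.503, -1.898, 0.001]
contact_force: [-0.4, -0.7, -2.7]
opening: 0.0312
```

```bash
python3 -c "
from h import *
o=ctrl.get_obs();print(o['tool_pos'],o['opening'],o['contact_force']); plan([.573,-.042,.094],-15.74)
im,_=vision.get_image('side'); im2,_=vision.get_image('top')
cv2.imwrite('pics/s2.png',np.hstack([cv2.resize(im[60:280,240:500],None,fx=1.5,fy=1.5),cv2.resize(im2[130:277,240:420],(390,330))])[...,::-1])"
```

```text
[ 0.57252313 -0.0428111   0.25904086] 0.031168321019515922 [-0.39322594 -0.6631508  -2.6939072 ]
turn [-0.0006  0.0006  0.0012] shift after turn cm [ 0.09  0.02 16.5 ] | shift w/o turn [ 0.1   0.03 16.5 ] q [-0.2  -0.07  1.73 -0.    1.49  0.07]
```

View pics/s2.png

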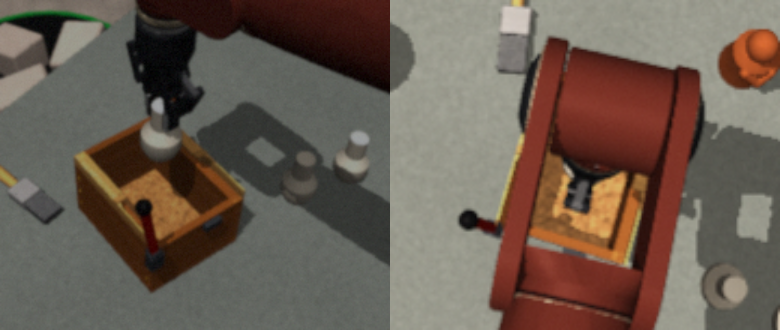

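The vase is held upright over the box (picture 4: vase at (160,140), inside the box outline). Lowering it now.

>>> jog_arm(deltas=[[0,0,0,0,0,1.5,0.2],[0,0,0,0,0,2,0.2],[0,0,0,0,0,2,0.2],[0,0,0,0,0,2,0.2],[0,0,0,0,0,2,0.2],[0,0,0,0,0,2,0.2],[0,0,0,0,0,2,0.2],[0,0,0,0,0,1.5,0.2],[0,0,0,0,0,0.7,0.2],[0,0,0,0,0,0.3,0.2],[0,0,0,0,0,0,0.2],[0,0,0,0,0,0,0.2]])

```text
t: 6.12
tool_pos: [0.5736, -0.0421, 0.1005]
tool_rot: [2.501, 1.898, 0.002]
contact_force: [1.2, -0.3, -2.5]
opening: 0.0311
```

>>> jog_arm(deltas=[[0,0,0,0,0,0.1,0.2],[0,0,0,0,0,0.1,0.2],[0,0,0,0,0,0.1,0.2],[0,0,0,0,0,0.1,0.2],[0,0,0,0,0,0,0.2],[0,0,0,0,0,0,0.2]])

```text
t: 6.62
tool_pos: [0.5728, -0.0416, 0.0953]
tool_rot: [-2.502, -1.9, 0.0]
contact_force: [-0.3, -0.7, -2.2]
opening: 0.0311
```

>>> jog_arm(deltas=[[0,0,0,0,0,0.05,0.2],[0,0,0,0,0,0.05,0.2],[0,0,0,0,0,0.05,0.2],[0,0,0,0,0,0.05,0.2],[0,0,0,0,0,0,0.2],[0,0,0,0,0,0,0.2]])

```text
t: 7.12
tool_pos: [0.5729, -0.0417, 0.0934]
tool_rot: [-2.502, -1.9, -0.0]
contact_force: [-0.2, -0.3, -0.9]
opening: 0.031
```

>>> jog_arm(deltas=[[0,0,0,0,0,0.05,0.2],[0,0,0,0,0,0.05,0.2],[0,0,0,0,0,0,0.2],[0,0,0,0,0,0,0.2]])

```text
t: 7.45
tool_pos: [0.5732, -0.0417, 0.0933]
tool_rot: [2.502, 1.9, 0.0]
contact_force: [-3.6, 1.3, 4.5]
opening: 0.0308
```

>>> jog_arm(deltas=[[0,0,0,0,0,0,0.42],[0,0,0,0,0,0,0.5],[0,0,0,0,0,0,0.6],[0,0,0,0,0,0,0.7],[0,0,0,0,0,0,0.7],[0,0,0,0,0,0,0.7],[0,0,0,0,0,-1,0.7],[0,0,0,0,0,-2,0.7],[0,0,0,0,0,-3,0.7],[0,0,0,0,0,-3,0.7],[0,0,0,0,0,-3,0.7],[0,0,0,0,0,-3,0.7]])

```text
t: 8.45
tool_pos: [0.5727, -0.0416, 0.2446]
tool_rot: [2.502, 1.899, 0.001]
contact_force: [0.2, 0.6, -0.0]
opening: 0.0593
```

```bash
python3 -c "
from h import *
o=ctrl.get_obs();print(o['tool_pos'],o['opening'],o['contact_force']); plan([.471,.338,.26],3)"
```

```text
[ 0.57273712 -0.04159485  0.24460725] 0.05934918841530124 [ 1.91133853e-01  6.46444592e-01 -5.48476788e-04]
turn [ 8.000e-04  1.000e-04 -3.243e-01] shift after turn cm [38.44 -8.17 -1.54] | shift w/o turn [ 33.83 -20.    -1.55] q [-0.2  -0.06  1.74  0.    1.46  0.07]
```

>>> jog_arm(deltas=[[0,0,0,0,0,-3,0.7],[0,0,0,0,0,-3,0.7],[0,0,0,3.08,-1.82,0,0.7],[0,0,0,3.08,-1.82,0,0.7],[0,0,0,3.08,-1.82,0,0.7],[0,0,0,3.08,-1.82,0,0.7],[0,0,0,3.08,-1.82,0,0.7],[0,0,0,3.08,-1.82,0,0.7],[0,0,0,3.08,-1.82,0,0.7],[0,0,0,3.08,-1.82,0,0.7],[0,0,0,3.08,-1.82,0,0.7],[0,0,0,3.08,-1.82,0,0.7]])

```text
t: 9.45
tool_pos: [0.4795, 0.3056, 0.3034]
tool_rot: [2.502, 1.9, 0.002]
contact_force: [1.3, -0.0, 0.7]
opening: 0.0597
```

>>> jog_arm(deltas=[[0,0,0,3.08,-1.82,1,0.7],[0,0,-0.11,0,0,3,0.7],[0,0,-0.11,0,0,3,0.7],[0,0,-0.104,0,0,3,0.7],[0,0,0,0,0,2,0.7],[0,0,0,0,0,0,0.7],[0,0,0,0,0,0,0.7]])

```text
t: 10.03
tool_pos: [0.4705, 0.3382, 0.1818]
tool_rot: [-2.163, -2.278, 0.003]
contact_force: [-0.3, 0.0, -0.1]
opening: 0.0599
```

```bash
python3 -c "
from h import *
o=ctrl.get_obs();print(o['tool_pos'],o['opening'],o['contact_force']); plan([.471,.338,.032],3)
im,W=vision.get_image('side'); im2,_=vision.get_image('top')
cv2.imwrite('pics/s3.png',np.hstack([cv2.resize(im[120:360,180:420],(400,400),interpolation=2),cv2.resize(im2[140:300,150:390],(600,400))[:,:400]])[...,::-1])"
```

```text
[0.47050545 0.3382016  0.18183962] 0.05987703256341512 [-0.30335639  0.02194207 -0.06294227]
turn [-0.0019  0.0009 -0.0006] shift after turn cm [-0.02  0.05 14.98] | shift w/o turn [-1.000e-02  8.000e-02  1.498e+01] q [0.49 0.   1.79 0.   1.36 0.44]
```

View pics/s3.png

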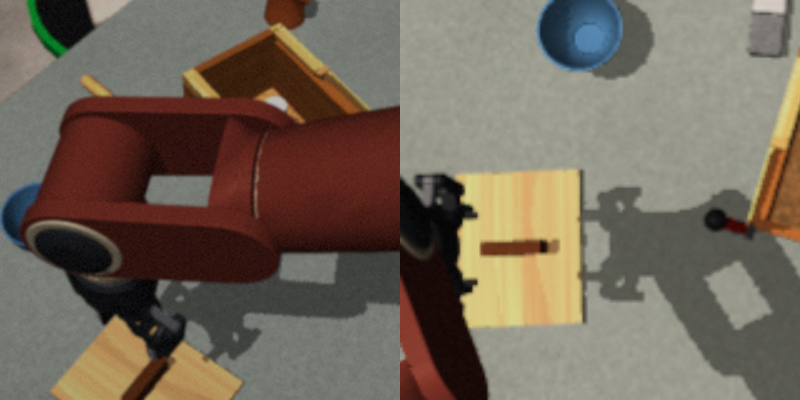

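>>> jog_arm(deltas=[[0,0,0,0,0.06,1.5,0.7],[0,0,0,0,0,2.5,0.7],[0,0,0,0,0,2.5,0.7],[0,0,0,0,0,2.5,0.7],[0,0,0,0,0,2.5,0.7],[0,0,0,0,0,2,0.7],[0,0,0,0,0,1,0.7],[0,0,0,0,0,0.3,0.7],[0,0,0,0,0,0,0.7]])

```text
t: 10.88
tool_pos: [0.4725, 0.3389, 0.0354]
tool_rot: [2.163, 2.278, 0.002]
contact_force: [0.1, 0.9, 0.1]
opening: 0.0597
```

>>> jog_arm(deltas=[[0,0,0,0,0,0,0.4],[0,0,0,0,0,0,0.3],[0,0,0,0,0,0,0.2],[0,0,0,0,0,0,0.1],[0,0,0,0,0,0,0],[0,0,0,0,0,0,0],[0,0,0,0,0,0,0],[0,0,0,0,0,0,0]], grip_force=60)

```text
t: 11.55
tool_pos: [0.4728, 0.3391, 0.036]
tool_rot: [2.162, 2.278, 0.004]
contact_force: [-0.3, -0.1, 6.4]
opening: 0.0147
```

```bash
python3 -c "
from h import *
o=ctrl.get_obs();print(o['tool_pos'],o['opening'],o['contact_force'],o['wrist_torque']); plan([.471,.338,.034],3)
im,W=vision.get_image('side'); im2,_=vision.get_image('top')
cv2.imwrite('pics/s4.png',np.hstack([cv2.resize(im[200:400,180:380],(400,400),interpolation=2),cv2.resize(im2[190:290,140:240],(400,400))])[...,::-1])"
```

```text
[0.47279123 0.33911102 0.03597415] 0.014747763315133377 [-0.34590603 -0.07125503  6.41845748] [ 0.00677941  0.15372448 -0.0415516 ]
turn [ 0.0024 -0.0012 -0.0004] shift after turn cm [-0.1  -0.18  0.2 ] | shift w/o turn [-0.1  -0.19  0.2 ] q [0.49 0.18 1.86 0.   1.09 0.44]
```

View pics/s4.png

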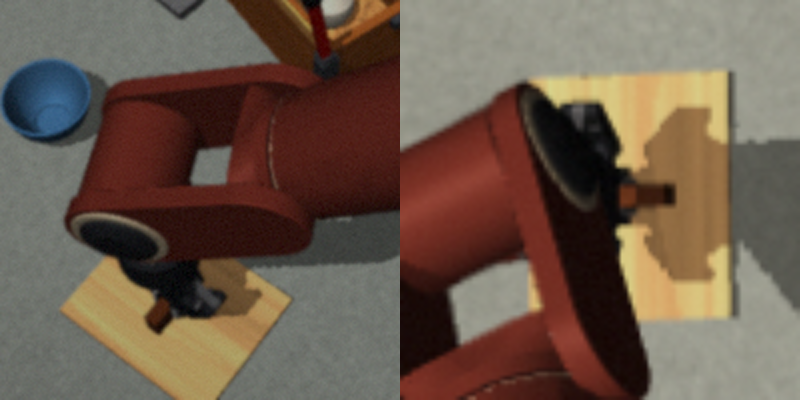

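>>> jog_arm(deltas=[[0,0,0,0,0,-0.5,0],[0,0,0,0,0,-1,0],[0,0,0,0,0,-2,0],[0,0,0,0,0,-3,0],[0,0,0,0,0,-3.5,0],[0,0,0,0,0,-3.5,0],[0,0,0,0,0,-3.5,0],[0,0,0.109,0,0,-3.5,0],[0,0,0.109,0,0,-3.5,0],[0,0,0.109,0,0,-3,0],[0,0,0,0,0,-1,0],[0,0,0,0,0,0,0]])

```text
t: 12.65
tool_pos: [0.4726, 0.339, 0.3181]
tool_rot: [2.502, 1.899, 0.01]
contact_force: [0.4, -0.9, -2.8]
opening: 0.0149
```

```bash
python3 -c "
from h import *
o=ctrl.get_obs();print(o['tool_pos'],o['opening'],o['contact_force'],o['wrist_torque']); plan([.4796,-.0157,.31],-15.74)"
```

```text
[0.47255087 0.33901784 0.31812199] 0.014880189949597616 [ 0.38025124 -0.87320023 -2.76818652] [-0.01562454 -0.04590438  0.00552205]
turn [ 0.0046 -0.0044  0.0025] shift after turn cm [-33.95  10.3    0.81] | shift w/o turn [-33.98  10.21   0.71] q [ 0.49 -0.08  1.64 -0.    1.58  0.77]
```

>>> jog_arm(deltas=[[0,0,0,-2,0.6,0,0],[0,0,0,-3.2,0.95,0,0],[0,0,0,-3.2,0.95,0,0],[0,0,0,-3.2,0.95,0,0],[0,0,0,-3.2,0.95,0,0],[0,0,0,-3.2,0.95,0,0],[0,0,0,-3.2,0.95,0,0],[0,0,0,-3.2,0.95,0,0],[0,0,0,-3.2,0.95,0,0],[0,0,0,-3.2,0.95,0,0],[0,0,0,-2.2,0.7,0,0],[0,0,0,-0.95,0.4,0,0]])

```text
t: 13.65
tool_pos: [0.4767, -0.0185, 0.3104]
tool_rot: [-2.503, -1.893, 0.007]
contact_force: [0.6, 0.8, -2.6]
opening: 0.015
```

>>> jog_arm(deltas=[[0,0,0.002,0,0,1,0],[0,0,0,0,0,2,0],[0,0,0,0,0,3,0],[0,0,0,0,0,3,0],[0,0,0,0,0,2.5,0],[0,0,0,0,0,1.5,0],[0,0,0,0,0,0.3,0],[0,0,0,0,0,0,0],[0,0,0,0,0,0,0]])

```text
t: 14.4
tool_pos: [0.4782, -0.0153, 0.1812]
tool_rot: [-2.505, -1.895, -0.0]
contact_force: [0.2, 0.2, -2.0]
opening: 0.015
```

```bash
python3 -c "
from h import *
o=ctrl.get_obs();print(o['tool_pos'],o['opening'],o['contact_force'],o['wrist_torque']); plan([.4796,-.0157,.16],-15.74)
im,d=vision.get_image('side'); im2,d2=vision.get_image('top')
np.savez('side0.npz',im=im,d=d);np.savez('top0.npz',im=im2,d=d2)
cv2.imwrite('pics/s5.png',np.hstack([cv2.resize(im[120:320,230:430],(400,400),interpolation=2),cv2.resize(im2[150:300,240:390],(400,400))])[...,::-1])"
```

```text
[ 0.47816033 -0.01530214  0.18123196] 0.015024452018980377 [ 0.19069692  0.24640305 -1.97379096] [-0.01182073 -0.07794657  0.01249827]
turn [-0.0003 -0.0003 -0.0008] shift after turn cm [0.   0.15 2.12] | shift w/o turn [0.   0.15 2.12] q [-0.19 -0.25  2.02  0.    1.38  0.09]
```

View pics/s5.png

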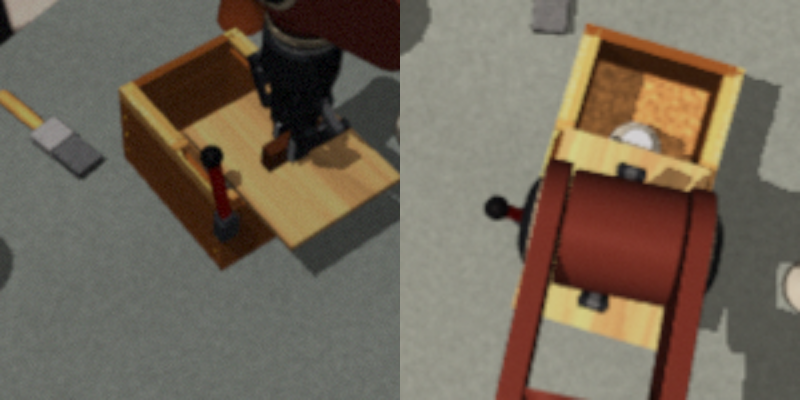

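The lid is held level over the open half of the box. The vase stands upright (top view, about (635,135)). I'll measure the lid in the box's frame with each camera.

```bash
python3 - <<'E'
from h import *
np.set_printoptions(precision=1,suppress=True)
bx={'top':(.571,-.0431),'side':(.575,-.041)}; a=np.radians(-15.74); R=np.array([[np.cos(a),-np.sin(a)],[np.sin(a),np.cos(a)]])
for n in('top','side'):
    im,W=load(n); Z=W[...,2]; s=im.astype(int)
    m=(abs(Z-.153)<.012)&(W[...,0]>.3)&(W[...,0]<.62)&(abs(W[...,1])<.2)&(s[...,0]>110)&(s[...,1]>70)
    P=(W[m][:,:2]-bx[n])@R*1000; print(n,m.sum(),'z',np.median(Z[m])*1000,'x',P[:,0].min(),np.percentile(P[:,0],[1,99]),P[:,0].max())
    for x in range(-190,0,15):
        q=P[(P[:,0]>=x)&(P[:,0]<x+15),1]
        if len(q)>5: print(x,len(q),q.min(),q.max())
    for y in range(-70,70,20):
        q=P[(P[:,1]>=y)&(P[:,1]<y+20),0]
        if len(q)>5: print('y',y,q.min(),q.max())
E
```

```text
top 1177 z 154.83918148405934 x -189.669263738122 [-188.9   -9.6] -9.058119167092057
-190 260 -70.22359727562824 70.16415655449379
-175 218 -68.26082223128637 69.80283645166097
-160 97 -66.60833769133325 70.13145268374969
-55 32 13.547683272078253 69.62845104513819
-40 226 -71.20724814364938 70.16947429212745
-25 327 -72.36920487303671 70.46429350152383
-10 17 -63.171086802876474 54.89907197021593
y -70 -189.43649703449776 -9.058119167092057
y -50 -189.669263738122 -9.124878523401614
y -30 -189.1448159949885 -9.472751466439126
y -10 -189.5400043084793 -9.143274078475676
y 10 -189.17765214888908 -9.560256216367002
y 30 -188.84282234102056 -9.438237795945255
y 50 -188.67430518590982 -9.28317052004102
side 3174 z 153.1732499057285 x -191.86008230287874 [-189.6  -12.4] -8.104470857362841
-190 447 -75.67735006683334 71.95037150999205
-175 440 -75.3892075674442 70.62429544530927
-160 431 -73.75172752854913 71.48746141555348
-145 325 -74.22204715843617 72.25913966737234
-130 277 -72.41256937055526 71.53356891408738
-115 159 -36.17357658463897 71.36623733368849
-100 86 27.61807237115844 62.34096546358816
-85 153 -0.49681443251624663 68.99030972215489
-70 176 -10.375616085493773 62.9998177423573
-55 192 -19.735176088257656 69.65144422783061
-40 233 -18.072592766912862 72.18651623976076
-25 234 -39.95849892210783 72.01756685922918
y -70 -191.86008230287874 -116.31716904140704
y -50 -190.17719551056422 -15.48467652042552
y -30 -190.00297499845001 -8.812927347113789
y -10 -190.4917124235903 -10.584241271097511
y 10 -191.2484957254608 -10.003213192163267
y 30 -191.13559228804678 -8.104470857362841
y 50 -190.45221916457555 -10.438540898020602
```

>>> jog_arm(deltas=[[0,0,0,0.08,0,0.5,0],[0,0,0,0,0,0.8,0],[0,0,0,0,0,0.7,0],[0,0,0,0,0,0.5,0],[0,0,0,0,0,0.4,0],[0,0,0,0,0,0.3,0],[0,0,0,0,0,0.2,0],[0,0,0,0,0,0.1,0],[0,0,0,0,0,0,0],[0,0,0,0,0,0,0]])

```text
t: 15.33
tool_pos: [0.4818, -0.0156, 0.1541]
tool_rot: [2.501, 1.89, 0.01]
contact_force: [-17.5, 5.1, 29.4]
opening: 0.015
```

```bash
python3 -c "
from h import *
o=ctrl.get_obs();print(o['tool_pos'],o['opening'],o['contact_force'],o['wrist_torque'],o['q'])
im,d=vision.get_image('side'); im2,d2=vision.get_image('top')
np.savez('side1.npz',im=im,d=d);np.savez('top1.npz',im=im2,d=d2)
cv2.imwrite('pics/s6.png',np.hstack([cv2.resize(im[150:300,270:420],(400,400),interpolation=2),cv2.resize(im2[150:300,240:390],(400,400))])[...,::-1])"
```

```text
[ 0.48179312 -0.01563285  0.1540566 ] 0.014986057447270195 [-17.5059584    5.08208136  29.42291373] [ 0.03040859  0.42345542 -0.02362178] [-1.87098657e-01 -2.21837091e-01  2.04049845e+00  2.32133641e-04
  1.31388961e+00  8.94355109e-02]
```

View pics/s6.png

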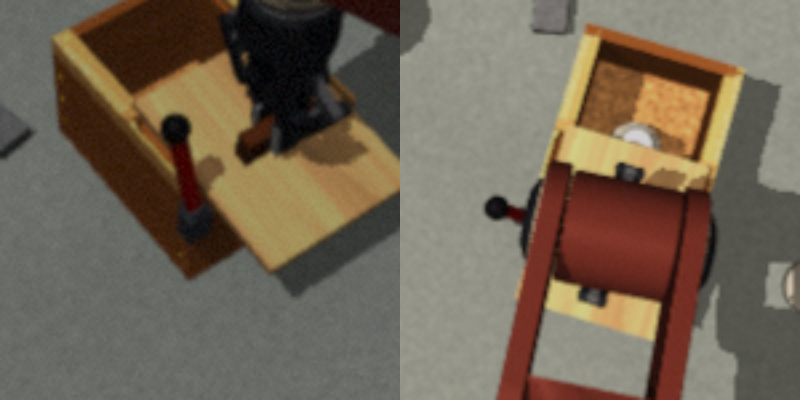

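```bash
python3 - <<'E'
from h import *
np.set_printoptions(precision=1,suppress=True,linewidth=150)
bx={'top':(.571,-.0431),'side':(.575,-.041)}; a=np.radians(-15.74); R=np.array([[np.cos(a),-np.sin(a)],[np.sin(a),np.cos(a)]])
for n in('top','side'):
  for k,zc in (('0',.153),('1',.126)):
    z=np.load(f'{n}{k}.npz'); im,W=cloud(n,(z['im'],z['d'])); Z=W[...,2]
    B=np.dstack([((W[...,:2]-bx[n])@R),Z])*1000; s=im.astype(int)
    m=(abs(Z-zc)<.008)&(B[...,0]>-200)&(B[...,0]<-12)&(abs(B[...,1])<68)&(s[...,0]>110)&(s[...,1]>70)
    Q=B[m]; A=np.c_[Q[:,:2],np.ones(len(Q))]; c=np.linalg.lstsq(A,Q[:,2],rcond=None)[0]
    print(n,k,m.sum(),'slope mm/100mm',c[:2]*100,'z at centre',c@[-99,0,1],'x',np.percentile(Q[:,0],[.5,99.5]))
    if k=='1':
      m=(B[...,0]>-60)&(B[...,0]<60)&(abs(B[...,1])<50)&(B[...,2]>60)&(B[...,2]<112)&(s.min(-1)>110)
      print(' vase',m.sum(),B[m].mean(0) if m.sum() else '',B[m].min(0),B[m].max(0))
      for nm,mm in (('lip+',(B[...,0]>10)&(B[...,0]<80)&(B[...,1]>67)&(B[...,1]<81)),('lip-',(B[...,0]>10)&(B[...,0]<80)&(B[...,1]<-67)&(B[...,1]>-81)),('wall+x',(B[...,0]>90)&(B[...,0]<98)&(abs(B[...,1])<60)),('cheek-',(B[...,0]>-80)&(B[...,0]<-30)&(B[...,1]<-74)&(B[...,1]>-84)),('cheek+',(B[...,0]>-80)&(B[...,0]<-30)&(B[...,1]>76)&(B[...,1]<84))):
        mm&=(Z>.09)&(Z<.2); print(' ',nm,mm.sum(),np.percentile(Z[mm]*1000,[10,50,90]) if mm.sum() else '')
E
```

```text
top 0 1077 slope mm/100mm [ 0.  -0.1] z at centre 154.74011061179456 x [-189.1  -12.3]
top 1 468 slope mm/100mm [ 9.4 -0.1] z at centre 126.28295343814628 x [-183.1  -15.3]
 vase 54 [ 6.  -1.2 98.9] [ -0.5 -15.8  61.3] [ 14.3  14.9 103.4]
  lip+ 137 [124.  126.5 128.6]
  lip- 135 [124.2 126.2 128.7]
  wall+x 131 [123.9 126.2 128.5]
  cheek- 0 
  cheek+ 25 [109.4 125.3 129. ]
side 0 2976 slope mm/100mm [-0. -0.] z at centre 153.22063198103245 x [-190.   -13.2]
side 1 2081 slope mm/100mm [10.2 -0.1] z at centre 126.12882799265402 x [-182.2  -16.7]Traceback (most recent call last):
  File "<stdin>", line 13, in <module>
    return umr_minimum(a, axis, None, out, keepdims, initial, where)
ValueError: zero-size array to reduction operation minimum which has no identity
```

The lid is tilted nose-up by 5.7°, with its front edge resting on top of the lips. So the lips start earlier than my box fit says. I'll raise it, back off and measure again.

>>> jog_arm(deltas=[[0,0,0,0,0,-0.5,0],[0,0,0,0,0,-0.8,0],[0,0,0,0,0,-0.9,0],[0,0,0,0,0,-0.9,0],[0,0,0,0,-0.8,-0.4,0],[0,0,0,0,-0.7,0,0],[0,0,0,0,0,0,0],[0,0,0,0,0,0,0]])

```text
t: 16.1
tool_pos: [0.4631, -0.011, 0.1801]
tool_rot: [-2.506, -1.893, 0.002]
contact_force: [0.6, -0.0, -2.3]
opening: 0.0152
```

```bash
cat > m.py <<'E'
from h import *
import sys
np.set_printoptions(precision=1,suppress=True,linewidth=150)
bx={'top':(.571,-.0431),'side':(.575,-.041)}; a=np.radians(-15.74); R=np.array([[np.cos(a),-np.sin(a)],[np.sin(a),np.cos(a)]])
zc=float(sys.argv[1]); tag=sys.argv[2]
o=ctrl.get_obs(); print(o['tool_pos']*1000,o['contact_force'],o['wrist_torque'],o['opening'])
for n in('top','side'):
    im,d=vision.get_image(n); np.savez(f'{n}{tag}.npz',im=im,d=d); im,W=cloud(n,(im,d)); Z=W[...,2]
    B=np.dstack([((W[...,:2]-bx[n])@R),Z])*1000; s=im.astype(int)
    m=(abs(Z-zc)<.008)&(B[...,0]>-230)&(B[...,0]<100)&(abs(B[...,1])<78)&(s[...,0]>110)&(s[...,1]>70)
    Q=B[m]; A=np.c_[Q[:,:2],np.ones(len(Q))]; c=np.linalg.lstsq(A,Q[:,2],rcond=None)[0]
    print(n,m.sum(),'slope/100',c[:2]*100,'zc',c@[-99,0,1],'x',np.percentile(Q[:,0],[.3,99.7]),'y',np.percentile(Q[:,1],[.3,99.7]))
    # lip / brown cheek colour along +y side, and height
    for sy in (1,-1):
        print('  side',sy,[(x,int(np.median(Z[k]*1000)),np.median(s[k],0).astype(int).tolist()) for x in range(-40,30,6) for k in [(B[...,0]>=x)&(B[...,0]<x+6)&(B[...,1]*sy>67)&(B[...,1]*sy<82)&(Z>.1)&(Z<.14)] if k.sum()>2])
E
python3 m.py .168 2
```

```text
[463.1 -11.  180.1] [ 0.6 -0.  -2.3] [-0.  0. -0.] 0.015224531309912482
top 1 slope/100 [-160.9 -166. ] zc 159.33974438567293 x [-48.2 -48.2] y [-49.7 -49.7]
  side 1 [(-40, 111, [145, 109, 59]), (-34, 111, [136, 107, 56]), (-28, 110, [143, 116, 62]), (-22, 110, [140, 96, 46]), (-16, 125, [159, 95, 45]), (-10, 128, [210, 171, 93]), (-4, 126, [209, 169, 92]), (2, 126, [209, 182, 99]), (8, 125, [210, 188, 110]), (14, 126, [210, 185, 108]), (20, 126, [209, 185, 107]), (26, 125, [210, 192, 121])]
  side -1 [(-40, 119, [114, 79, 45]), (-34, 122, [124, 89, 50]), (-28, 123, [136, 98, 59]), (-22, 109, [150, 104, 55]), (-16, 116, [177, 104, 49]), (-10, 127, [208, 170, 93]), (-4, 126, [210, 169, 92]), (2, 126, [210, 191, 113]), (8, 127, [210, 192, 112]), (14, 126, [209, 192, 117]), (20, 126, [210, 193, 115]), (26, 124, [210, 191, 109])]Traceback (most recent call last):
  File "m.py", line 12, in <module>
    print(n,m.sum(),'slope/100',c[:2]*100,'zc',c@[-99,0,1],'x',np.percentile(Q[:,0],[.3,99.7]),'y',np.percentile(Q[:,1],[.3,99.7]))
                                                               ~~~~~~~~~~~~~^^^^^^^^^^^^^^^^^^
    return _quantile_unchecked(
        a, q, axis, out, overwrite_input, method, keepdims, weights)
    return _ureduce(a,
                    func=_quantile_ureduce_func,
    ...<5 lines>...
                    overwrite_input=overwrite_input,
                    method=method)
    r = func(a, **kwargs)
    result = _quantile(arr,
                       quantiles=q,
    ...<2 lines>...
                       out=out,
                       weights=wgt)
    slices_having_nans = np.isnan(arr[-1, ...])
                                  ~~~^^^^^^^^^
IndexError: index -1 is out of bounds for axis 0 with size 0
```

```bash
sed -i 's/    Q=B\[m\]; A=/    if m.sum()<50: continue\n    Q=B[m]; A=/' m.py; python3 - <<'E'
from h import *
np.set_printoptions(precision=1,suppress=True,linewidth=170)
bx={'top':(.571,-.0431),'side':(.575,-.041)}; a=np.radians(-15.74); R=np.array([[np.cos(a),-np.sin(a)],[np.sin(a),np.cos(a)]])
zz=np.load('top2.npz'); im,W=cloud('top',(zz['im'],zz['d'])); Z=W[...,2]*1000; B=(W[...,:2]-bx['top'])@R*1000; x,y=B[...,0],B[...,1]
m=(Z>118)&(Z<135)&(x>60)&(x<130)&(abs(y)<60); print('wall+x',np.percentile(x[m],[0,2,50,98,100]))
for lo in range(-20,90,15):
    m=(Z>121)&(Z<132)&(x>=lo)&(x<lo+15)
    for s in(1,-1):
        k=m&(y*s>50)&(y*s<95); print(lo,s,k.sum(),np.percentile(y[k]*s,[2,50,98]) if k.sum() else '')
m=(abs(Z-153)<8)&(x>-240)&(x<20)&(abs(y)<90)&(im[...,0]>110)&(im[...,1]>70); Q=np.c_[B[m],Z[m]]
c=np.linalg.lstsq(np.c_[Q[:,:2],np.ones(len(Q))],Q[:,2],rcond=None)[0]; print('lid',m.sum(),c,np.percentile(Q,[.5,99.5],0))
# original first picture front wall edges in colour: sample along box x at y=0,z=108
im=cv2.imread('pics/top0.png')[...,::-1]
for y0,zt in((20,.108),(-20,.108),(70,.108),(74,.126),(-74,.126)):
    r=[]
    for xx in range(-124,116,4):
        p=R@np.array([xx,y0])/1000+bx['top']; u=proj('top',[p[0],p[1],zt])[0].round().astype(int); r.append((xx,*im[u[1],u[0]].tolist()))
    print(y0,[t for t in r if abs(t[0])>80 or abs(y0)>60 and -30<t[0]<20])
E
```

```text
wall+x [ 87.6  87.9  93.5 100.2 100.6]
-20 1 25 [65.  75.  81.6]
-20 -1 22 [66.4 76.2 81. ]
-5 1 36 [64.4 73.1 81.5]
-5 -1 34 [66.4 73.5 81.2]
10 1 39 [64.3 72.9 81.4]
10 -1 33 [66.  73.7 80.3]
25 1 35 [64.6 72.5 80.8]
25 -1 34 [66.3 73.8 81.1]
40 1 37 [64.4 73.1 81.6]
40 -1 37 [63.6 71.9 81. ]
55 1 38 [64.5 72.9 81.2]
55 -1 40 [63.8 72.5 80.9]
70 1 38 [65.  73.3 81.8]
70 -1 37 [63.5 71.8 80.2]
85 1 63 [51.2 67.4 81.7]
85 -1 60 [51.4 67.3 81. ]
lid 1202 [  0.   -0.  155.3] [[-205.   -71.4  148.1]
 [ -25.2   69.9  158.3]]
20 [(-124, 135, 136, 125), (-120, 137, 135, 125), (-116, 132, 132, 121), (-112, 134, 133, 123), (-108, 130, 131, 120), (-104, 127, 129, 117), (-100, 133, 103, 80), (-96, 171, 94, 40), (-92, 172, 94, 41), (-88, 168, 93, 42), (-84, 120, 78, 42), (84, 48, 24, 9), (88, 48, 26, 10), (92, 84, 44, 19), (96, 134, 72, 31), (100, 148, 80, 37), (104, 145, 90, 50), (108, 135, 137, 125), (112, 138, 139, 127)]
-20 [(-124, 138, 139, 128), (-120, 135, 136, 124), (-116, 133, 132, 121), (-112, 134, 135, 123), (-108, 99, 100, 95), (-104, 70, 71, 73), (-100, 105, 76, 59), (-96, 171, 94,
[... 1456 characters left out ...]
 (108, 139, 139, 128), (112, 139, 139, 127)]
-74 [(-124, 136, 136, 124), (-120, 138, 138, 126), (-116, 135, 136, 125), (-112, 139, 139, 127), (-108, 138, 138, 127), (-104, 137, 137, 126), (-100, 138, 109, 83), (-96, 183, 115, 56), (-92, 176, 101, 42), (-88, 182, 110, 49), (-84, 171, 94, 41), (-28, 173, 96, 41), (-24, 173, 92, 40), (-20, 146, 81, 36), (-16, 157, 85, 35), (-12, 156, 92, 43), (-8, 186, 147, 78), (-4, 200, 158, 85), (0, 201, 167, 90), (4, 200, 182, 105), (8, 201, 180, 108), (12, 199, 179, 102), (16, 201, 182, 105), (84, 201, 176, 98), (88, 198, 175, 106), (92, 177, 135, 74), (96, 153, 87, 40), (100, 168, 133, 86), (104, 148, 141, 121), (108, 142, 142, 130), (112, 143, 143, 131)]
```

Box fit confirmed, but the lips actually begin about 12 mm earlier. The lid's front edge is now at x ≈ -25, so it is clear to lower.

>>> jog_arm(deltas=[[0,0,0,0.08,0,0.5,0],[0,0,0,0,0,0.8,0],[0,0,0,0,0,0.7,0],[0,0,0,0,0,0.5,0],[0,0,0,0,0,0.3,0],[0,0,0,0,0,0.2,0],[0,0,0,0,0,0,0],[0,0,0,0,0,0,0]])

```text
t: 16.87
tool_pos: [0.4642, -0.0104, 0.1514]
tool_rot: [2.507, 1.893, 0.0]
contact_force: [0.4, 0.1, -2.9]
opening: 0.0146
```

>>> jog_arm(deltas=[[0,0,0,0,0,0.1,0],[0,0,0,0,0,0.1,0],[0,0,0,0,0,0.1,0],[0,0,0,0,0,0.1,0],[0,0,0,0,0,0.1,0],[0,0,0,0,0,0.05,0],[0,0,0,0,0,0,0],[0,0,0,0,0,0,0]])

```text
t: 17.53
tool_pos: [0.4641, -0.0104, 0.1458]
tool_rot: [-2.507, -1.893, 0.0]
contact_force: [-0.4, -1.1, -2.5]
opening: 0.0147
```

```bash
python3 m.py .119 3
```

```text
[464.1 -10.4 145.8] [-0.4 -1.1 -2.5] [-0. -0. -0.] 0.014711014264414552
top 1560 slope/100 [ 3.1 -0.2] zc 119.4243903196583 x [-204.3   99.6] y [-77.6  77.7]
  side 1 [(-40, 112, [155, 126, 66]), (-34, 120, [170, 130, 77]), (-28, 110, [159, 120, 68]), (-22, 108, [150, 82, 37]), (-16, 125, [157, 99, 47]), (-10, 127, [208, 169, 92]), (-4, 126, [209, 169, 92]), (2, 126, [209, 183, 101]), (8, 126, [210, 189, 111]), (14, 126, [210, 186, 109]), (20, 126, [209, 190, 117]), (26, 125, [209, 186, 102])]
  side -1 [(-40, 117, [125, 86, 47]), (-34, 117, [128, 90, 55]), (-28, 118, [173, 130, 70]), (-22, 108, [175, 101, 47]), (-16, 124, [179, 104, 53]), (-10, 127, [209, 169, 91]), (-4, 125, [210, 171, 92]), (2, 126, [210, 192, 113]), (8, 126, [209, 192, 112]), (14, 125, [209, 191, 114]), (20, 125, [210, 194, 119]), (26, 125, [209, 190, 107])]
side 3263 slope/100 [ 3.2 -0.2] zc 119.09098496824052 x [-204.4   98.3] y [-76.2  77.1]
  side 1 [(-40, 115, [108, 83, 48]), (-34, 118, [131, 101, 53]), (-28, 118, [116, 85, 44]), (-22, 122, [117, 85, 46]), (-16, 126, [119, 81, 41]), (-10, 126, [155, 111, 55]), (-4, 125, [158, 123, 64]), (2, 124, [159, 127, 68]), (8, 125, [163, 132, 71]), (14, 125, [164, 138, 76]), (20, 125, [164, 128, 68]), (26, 126, [164, 138, 75])]
  side -1 [(20, 125, [111, 95, 49]), (26, 124, [137, 120, 67])]
```

>>> jog_arm(deltas=[[0,0,-0.005,0,0.3,0,0],[0,0,0,0,0.4,0,0],[0,0,0,0,0.4,0,0],[0,0,0,0,0.4,0,0],[0,0,0,0,0.4,0,0],[0,0,0,0,0.4,0,0],[0,0,0,0,0.4,0,0],[0,0,0,0,0.4,0,0],[0,0,0,0,0,0,0]])

```text
t: 18.38
tool_pos: [0.4945, -0.019, 0.1456]
tool_rot: [-2.502, -1.9, 0.0]
contact_force: [1.2, -0.8, -3.7]
opening: 0.0148
```

>>> jog_arm(deltas=[[0,0,0,0,0.5,0,0],[0,0,0,0,0.5,0,0],[0,0,0,0,0.5,0,0],[0,0,0,0,0.5,0,0],[0,0,0,0,0.5,0,0],[0,0,0,0,0.5,0,0],[0,0,0,0,0.5,0,0],[0,0,0,0,0.5,0,0],[0,0,0,0,0,0,0]])

```text
t: 19.13
tool_pos: [0.5336, -0.0299, 0.146]
tool_rot: [2.501, 1.899, 0.001]
contact_force: [1.1, -1.2, -3.9]
opening: 0.015
```

```bash
python3 -c "
from h import *
o=ctrl.get_obs();print(o['tool_pos'],o['opening'],o['contact_force'],o['wrist_torque'],o['q'])
im,d=vision.get_image('side'); im2,d2=vision.get_image('top')
cv2.imwrite('pics/s7.png',np.hstack([cv2.resize(im[120:270,270:420],(400,400),interpolation=2),cv2.resize(im2[150:300,240:390],(400,400))])[...,::-1])"
```

```text
[ 0.53359123 -0.02988931  0.14603369] 0.015046357647618734 [ 1.06216358 -1.21751573 -3.85493942] [ 0.04417848 -0.01935306  0.01385722] [-1.95183510e-01 -7.30110074e-02  1.92239308e+00 -1.35717735e-04
  1.29107560e+00  7.69686578e-02]
```

View pics/s7.png

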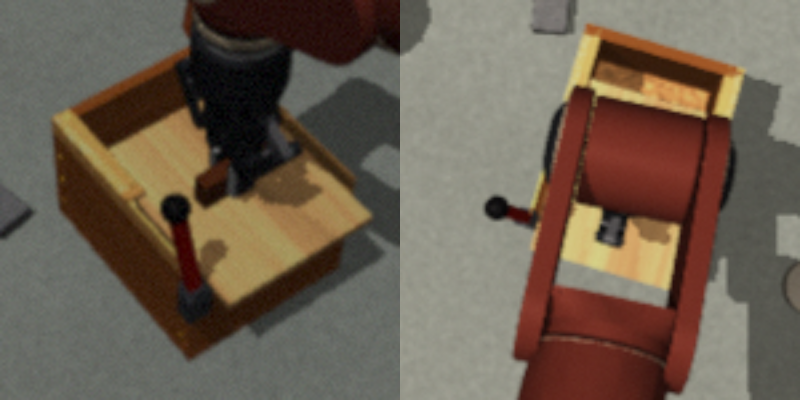

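The lid is under both lips (side view: the +y lip at (100,155) covers its edge) and about 40 mm short of home.

>>> jog_arm(deltas=[[0,0,0,0,0.5,0,0],[0,0,0,0,0.5,0,0],[0,0,0,0,0.5,0,0],[0,0,0,0,0.5,0,0],[0,0,0,0,0.5,0,0],[0,0,0,0,0.4,0,0],[0,0,0,0,0.3,0,0],[0,0,0,0,0.2,0,0],[0,0,0,0,0,0,0],[0,0,0,0,0,0,0]])

```text
t: 20.07
tool_pos: [0.5652, -0.0386, 0.1457]
tool_rot: [-2.502, -1.9, 0.0]
contact_force: [-0.6, -0.5, -2.8]
opening: 0.0149
```

>>> jog_arm(deltas=[[0,0,0,0,0.1,0.03,0],[0,0,0,0,0.1,0.03,0],[0,0,0,0,0.1,0.03,0],[0,0,0,0,0.1,0.03,0],[0,0,0,0,0.1,0.03,0],[0,0,0,0,0,0,0],[0,0,0,0,0,0,0]])

```text
t: 20.65
tool_pos: [0.5701, -0.04, 0.1447]
tool_rot: [-2.502, -1.9, 0.0]
contact_force: [-2.6, 0.8, 1.2]
opening: 0.015
```

>>> jog_arm(deltas=[[0,0,0,0,0.1,0,0],[0,0,0,0,0.1,0,0],[0,0,0,0,0.1,0,0],[0,0,0,0,0,0,0],[0,0,0,0,0,0,0]])

```text
t: 21.07
tool_pos: [0.5728, -0.0408, 0.1444]
tool_rot: [-2.502, -1.899, 0.001]
contact_force: [-3.8, 1.8, 2.5]
opening: 0.0148
```

>>> jog_arm(deltas=[[0,0,0,0,0.1,0,0],[0,0,0,0,0.1,0,0],[0,0,0,0,0.1,0,0],[0,0,0,0,0,0,0],[0,0,0,0,0,0,0]])

```text
t: 21.48
tool_pos: [0.5731, -0.0409, 0.1439]
tool_rot: [-2.497, -1.896, 0.009]
contact_force: [-14.9, 3.0, 8.0]
opening: 0.0148
```

>>> jog_arm(deltas=[[0,0,0,0,-0.15,-0.05,0],[0,0,0,0,0,0,0.25],[0,0,0,0,0,0,0.5],[0,0,0,0,0,0,0.6],[0,0,0,0,0,0,0.6],[0,0,0,0,0,0,0.6],[0,0,0,0,0,-0.5,0.6],[0,0,0,0,0,-1.5,0.6],[0,0,0,0,0,-3,0.6],[0,0,0,0,0,-3,0.6],[0,0,0,0,0,-3,0.6],[0,0,0,0,0,-3,0.6]])

```text
t: 22.48
tool_pos: [0.5744, -0.0412, 0.2867]
tool_rot: [2.502, 1.899, 0.001]
contact_force: [0.8, -0.9, -0.5]
opening: 0.0513
```

```bash
python3 - <<'E'
from h import *
np.set_printoptions(precision=1,suppress=True,linewidth=150)
bx={'top':(.571,-.0431),'side':(.575,-.041)}; a=np.radians(-15.74); R=np.array([[np.cos(a),-np.sin(a)],[np.sin(a),np.cos(a)]])
o=ctrl.get_obs(); print(o['tool_pos'],o['contact_force'],o['opening'])
for n in('top','side'):
    im,W=cloud(n); Z=W[...,2]*1000; B=(W[...,:2]-bx[n])@R*1000; s=im.astype(int)
    m=(abs(Z-116)<5)&(abs(B[...,1])<55)&(B[...,0]>-130)&(B[...,0]<95)&(s[...,1]>70)&(s[...,1]>.62*s[...,0]); print(n,m.sum(),np.percentile(B[m][:,0],[.5,50,99.5]),np.median(Z[m]))
    m=(Z>195)&(Z<250)&(B[...,0]>-130)&(B[...,0]<-80)&(B[...,1]>60)&(B[...,1]<150); print('knob',m.sum(), np.r_[np.median(B[m],0),np.median(Z[m])] if m.sum() else '')
E
```

```text
[ 0.6 -0.   0.3] [ 0.8 -0.9 -0.5] 0.05131361995164912
top 1059 [-91.4 -53.8  23.5] 116.29358616553343
knob 77 [-103.6  101.7  238.2]
side 2592 [-91.9 -16.3  88.3] 116.07461322470913
knob 158 [-109.3  105.5  233.3]
```

Lid's rear edge measures x ≈ -91.7, against -92 when fully home. Next is the bar: knob at about (-105, 103) in the box frame, angle about 1.73.

```bash
python3 -c "
from h import *
plan([.5097,.1317,.31],-15.74)"
```

```text
turn [ 0.0128 -0.0009  0.0028] shift after turn cm [ 14.86 -11.21  -1.72] | shift w/o turn [ 14.9  -11.14  -1.85] q [-0.2  -0.09  1.68 -0.    1.53  0.07]
```

>>> jog_arm(deltas=[[0,0,0,0,0,-2.5,0],[0.012,0,0.003,0,-2.8,0,0],[0,0,0,0,-2.8,0,0],[0,0,0,0,-2.8,0,0],[0,0,0,0,-2.8,0,0],[0,0,0,3,0,0,0],[0,0,0,3,0,0,0],[0,0,0,3,0,0,0],[0,0,0,3,0,0,0],[0,0,0,2.9,0,0,0],[0,0,0,0,0,0,0],[0,0,0,0,0,0,0]])

```text
t: 23.58
tool_pos: [0.5069, 0.1335, 0.3101]
tool_rot: [-2.495, -1.893, 0.013]
contact_force: [0.4, -0.1, 0.3]
opening: 0.0002
```

```bash
python3 -c "
from h import *
o=ctrl.get_obs();print(o['tool_pos'],o['opening'])
plan([.5097,.1317,.216],-15.74)"
```

```text
[0.50692543 0.13352794 0.31014321] 0.0002012449400871847
turn [-0.0129  0.0008  0.0022] shift after turn cm [-0.1   0.32  9.41] | shift w/o turn [-0.09  0.44  9.41] q [ 0.11 -0.21  1.77  0.    1.6   0.39]
```

>>> jog_arm(deltas=[[-0.0125,0,0.002,-0.1,0.3,1.4,0],[0,0,0,0,0,2.5,0],[0,0,0,0,0,2.5,0],[0,0,0,0,0,2,0],[0,0,0,0,0,1,0],[0,0,0,-0.6,0,0,0],[0,0,0,-0.7,0,0,0],[0,0,0,-0.7,0,0,0],[0,0,0,-0.7,0,0,0],[0,0,0,-0.7,0,0,0],[0,0,0,-0.7,0,0,0],[0,0,0,-0.7,0,0,0]])

```text
t: 24.58
tool_pos: [0.4968, 0.0839, 0.2179]
tool_rot: [2.506, 1.892, 0.003]
contact_force: [0.9, -0.1, 1.6]
opening: -0.0
```

>>> jog_arm(deltas=[[0,0,0,-0.7,0,0.04,0],[0,0,0,-0.7,0,0.04,0],[0,0,0,-0.7,0,0.04,0],[0,0,0,-0.66,0,0.22,0],[0,0,0,-0.66,0,0.22,0],[0,0,0,-0.66,0,0.22,0],[0,0,0,0,0,0,0]])

```text
t: 25.17
tool_pos: [0.4845, 0.0443, 0.208]
tool_rot: [-2.508, -1.892, 0.002]
contact_force: [0.3, 0.3, -0.4]
opening: 0.0004
```

```bash
python3 -c "
from h import *
o=ctrl.get_obs();print(o['tool_pos'],o['contact_force'])
plan([.4864,.0463,.2083],-15.74)
im,d=vision.get_image('side'); im2,d2=vision.get_image('top')
cv2.imwrite('pics/s8.png',np.hstack([cv2.resize(im[120:270,270:420],(400,400),interpolation=2),cv2.resize(im2[150:300,240:390],(400,400))])[...,::-1])"
```

```text
[0.48454717 0.04425569 0.20802053] [ 0.30332382  0.32131526 -0.44455134]
turn [-0.001   0.0011 -0.0034] shift after turn cm [ 0.25  0.12 -0.03] | shift w/o turn [ 0.25  0.12 -0.03] q [-0.06 -0.26  1.98 -0.    1.42  0.22]
```

View pics/s8.png

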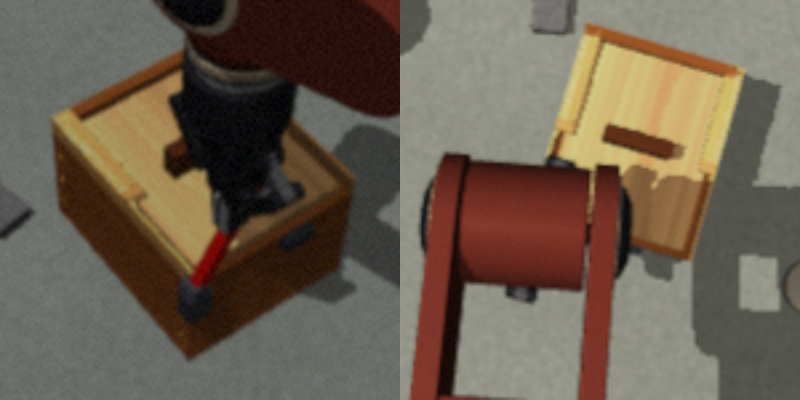

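The bar is following the fingertips, at about 60° now, and the lid is still home. Continuing the arc.

>>> jog_arm(deltas=[[0,0,0,-0.6,0.1,0.38,0],[0,0,0,-0.58,0,0.38,0],[0,0,0,-0.55,0,0.4,0],[0,0,0,-0.47,0,0.52,0],[0,0,0,-0.47,0,0.52,0],[0,0,0,-0.46,0,0.52,0],[0,0,0,-0.31,0,0.62,0],[0,0,0,-0.31,0,0.62,0],[0,0,0,-0.3,0,0.62,0],[0,0,0,-0.15,0,0.6,0],[0,0,0,-0.1,0,0.6,0],[0,0,0,0,0,0,0]])

```text
t: 26.27
tool_pos: [0.4735, 0.0037, 0.1493]
tool_rot: [-2.506, -1.892, 0.003]
contact_force: [-0.8, -0.0, -0.9]
opening: 0.0005
```

>>> jog_arm(deltas=[[0,0,0,-0.1,0,0.5,0],[0,0,0,0,0,0.2,0],[0,0,0,0,0,0.15,0],[0,0,0,0,0,0.1,0],[0,0,0,0,0,0.1,0],[0,0,0,0,0,0,0],[0,0,0,0,0,0,0]])

```text
t: 26.85
tool_pos: [0.4742, 0.0027, 0.1419]
tool_rot: [2.506, 1.894, -0.001]
contact_force: [-4.2, -0.4, 7.3]
opening: 0.0001
```

>>> jog_arm(deltas=[[0,0,0,0,0,0.15,0],[0,0,0,0,0,0,0],[0,0,0,0,0,0,0]])

```text
t: 27.1
tool_pos: [0.4744, 0.0027, 0.1418]
tool_rot: [2.506, 1.894, -0.001]
contact_force: [-8.5, -0.2, 13.8]
opening: 0.0001
```

>>> jog_arm(deltas=[[0,0,0,0,0,-1,0],[0,0,0,0,0,-2,0],[0,0,0,0,0,-3,0],[0,0,0,0,0,-3,0],[0,0,0,0,0,-3,0],[0,0,0,-3.5,0,0,0],[0,0,0,-3.5,0,0,0],[0,0,0,-3.5,0,0,0],[0,0,0,-3.5,0,0,0],[0,0,0,-3.5,0,0,0],[0,0,0,-3.5,0,0,0],[0,0,0,-2,0,0,0]])

```text
t: 28.1
tool_pos: [0.4103, -0.221, 0.2594]
tool_rot: [2.508, 1.89, 0.0]
contact_force: [0.1, -0.2, -0.6]
opening: 0.0
```

```bash
python3 - <<'E'
from h import *
np.set_printoptions(precision=1,suppress=True,linewidth=150)
bx={'top':(.571,-.0431),'side':(.575,-.041)}; a=np.radians(-15.74); R=np.array([[np.cos(a),-np.sin(a)],[np.sin(a),np.cos(a)]])
o=ctrl.get_obs(); print(o['t'],o['tool_pos']*1000,o['contact_force'])
I={}
for n in('top','side'):
    im,d=vision.get_image(n); I[n]=im; im,W=cloud(n,(im,d)); Z=W[...,2]*1000; B=(W[...,:2]-bx[n])@R*1000; s=im.astype(int); x,y=B[...,0],B[...,1]
    m=(abs(Z-116)<5)&(abs(y)<55)&(x>-130)&(x<95)&(s[...,1]>70)&(s[...,1]>.62*s[...,0]); print(n,'lid x',np.percentile(x[m],[.5,99.5]),np.median(Z[m]))
    m=(s[...,0]>70)&(s[...,1]<.3*s[...,0])&(x>-125)&(x<-90)&(abs(y)<100)&(Z>90)
    if m.sum()>5:
        q=np.c_[y[m],Z[m]]; t=q[:,1]; print(' bar',m.sum(),'y',q[:,0].min(),q[:,0].max(),'z fit',np.polyfit(q[:,0],t,1),'x',np.median(x[m]))
cv2.imwrite('pics/s9.png',np.hstack([cv2.resize(I['side'][120:270,270:420],(400,400),interpolation=2),cv2.resize(I['top'][150:300,240:390],(400,400))])[...,::-1])
E
```

```text
28.1 [ 410.3 -221.   259.4] [ 0.1 -0.2 -0.6]
top lid x [-91.3  88.4] 116.32047039050433
 bar 156 y -24.732170895071114 78.5138331046083 z fit [  0.  119.3] x -102.80236484618099
side lid x [-91.7  88.1] 116.08281925284393
 bar 243 y -26.008199067858552 77.45242907027904 z fit [  0. 119.] x -104.94328488913574
```

View pics/s9.png

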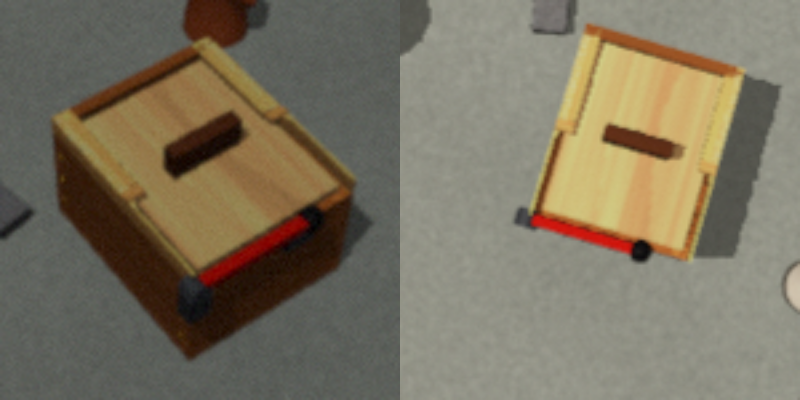

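The lid is home at x = -91.5 to 88.3 and the bar is flat: its top is level at z ≈ 119 and it lies just in front of the lid. The robot is clear, so I'm handing the job in.

```bash
python3 -c "
from station import ctrl
print(ctrl.finish_job())"
```

```text
the job is handed in; nothing more can be done
None
```

The vase is packed, the lid is closed and the bar is locked. I handed the job in at about 28 s of the 72 s allowed; no verdict was reported.

- **Vase:** I took the look-alike farthest from the base (0.595 m) and set it down in the box until the force showed it was resting on the floor. Then I let go. It was seen standing upright before the lid covered it.
- **Lid:** It slid under both lips until it met the far wall at about 15 N. The last check put it at x = -91.5 to 88.3 mm in the box's frame, against -92 to 88 when fully home.
- **Bar:** It is folded flat, with its top level at z ≈ 119 mm, just in front of the lid. The arm ended clear of everything.

**Disagreements and a missed try:**
- **First lowering of the lid:** It caught on the lips at about 34 N, measured at the wrist, because in the pictures they begin about 12 mm earlier than described. I lifted the lid, backed off 15 mm and it then went in freely.
- **Cameras:** The two differed by up to about 5 mm in absolute position, so I used averages or positions relative to the box.
- **Bystanders:** I kept clear of the figure, bowl and brush, but did not re-measure them at the end.

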